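# Open the sprung lid of the wide parts case

## Robot

A 6-joint arm with a two-finger parallel gripper is mounted at the origin on the work surface; the furniture and walls round the work are solid. World frame = base frame: x ahead of the robot, y to its left, z up, the work surface at z = 0. Lengths are in mm, angles in rad, forces in N, time in s.
With the tool pointing down it reaches from about 300 to 775 mm from the base axis. Payload 14.6 kg.
Tool frame: the origin (TCP) lies on the centre line of the jaws, within the pads' length; the fingertips stand manip.finger_overhang ahead of it and the grasp point (between the pads) lies 11 mm behind it (manip.finger_overhang is the distance from the TCP to the fingertips, in mm); y points along the fingers, x is the direction in which the jaws open and shut, and the axes are right-handed (so a half turn about y gives the same grasp; the last joint's range is limited). The gripper opens to 94 mm and grips with 3 to 60 N. Pads are 16 mm wide; open, the fingers measure 119 mm over their backs; the gripper's body (75 mm by 177 mm) begins 78 mm behind the grasp point.
Start: joints at [-1.378, 0.3, 1.521, -0, 1.321, -0.067], TCP at [141.281, -531.534, 213.446] pointing down, gripper open.
Joint ranges: [-3.03, 3.03], [-0.79, 2.21], [0.23, 2.52], [-1.04, 4.18], [0, 3.07], [-2.55, 2.55]. Speed limits (rad/s): [2.22, 2.22, 2.57, 3.14, 3.14, 3.14].

## Interface

Orientations are given as [roll, pitch, yaw] about the fixed x, y, z axes, in that order (R = Rz(yaw) Ry(pitch) Rx(roll)).
In Python, from cell import monitor, viewer, ticket, manip gives the robot as it stands.
- The arm moves only by the shell command python3 -m jog 'ROWS' [FORCE]. ROWS is JSON, a list of rows, each an object of numbers: "grip": the finger opening in cm, from 0 to 9.4; "dx", "dy", "dz": the shift along the tool's x, y, z in cm; "spin": the turn about the tool's y in degrees. In form: [{"grip": .., "dx": .., "dy": .., "dz": .., "spin": ..}, ...]. A call has 1 to 20 rows; each row is the pose to reach, as a shift and turn from the pose commanded when the call began, along the tool's axes at that moment; what a row does not reach only later rows make up. A row lasts 1/8 s, in which the tool goes at most 62.5 mm and 10.7 degrees, less where a joint would pass 70% of its speed; a pose out of reach is approached as far as the arm can. A call with a gripper value outside its range is refused whole. The fingers move at their own pace and stop on an object; FORCE is the grip in N (left out, the last holds). Time passes only in rows, so rows that repeat a pose let the fingers close. It gives the time, the measured TCP pose, the force and the opening at its end, in the units of the state.
- monitor.read_state(): the state, without advancing time (a new reading comes with each control period).
- viewer.camera(name): name is "scene" or "top" or "wrist"; returns a dict with "color" (384x512x3 uint8, red, green, blue), "vertical_fov" (degrees; the focal length in pixels is half the picture's height over the tangent of half this angle, whatever the lens; pixels are square), "cx", "cy" (the principal point, pixels), "k1" (the pictures are not rectified: a ray, as slopes to the right and down, at radius r is drawn at 1 + k1 r^2 times it, then the intrinsics apply), "rvec" (rotation vector, rad) and "tvec" (3), from world to camera coordinates, as OpenCV has them. Camera axes: x right, y down, z forward; pixel columns grow to the right and rows downward; lengths in mm; the calibration is good to about 2 mm. A picture is of the moment at which its call begins. There is no depth.
- ticket.sign_off(): hands the job in, once; it reports no verdict.
The state is a dict: "clock": time; "joints": joint angles; "qd": joint speeds; "effort": joint torques, N m; "eef_pos": TCP position; "eef_rot": TCP orientation; "wrist_force": force on the tool from outside, world axes, zero at the start; "moment": the same for the moment, N m; "finger_gap": finger opening in mm.
Only numpy, scipy, OpenCV 4.12 (cv2) and the standard library are available. Lean on these libraries where they do the work, as an engineer would, in place of code of your own. Each camera call takes 0.05 s, during which the arm holds its last target. There are 200 camera calls.

## Task

Two parts cases with sprung lids stand on the worktop. Open the wider one with your fingertips: press down the release tab on its front so that the lid springs up, then push the lid right back until it rests fully open, and let go of everything. Leave the narrow case shut and do not move or pick up any of the loose things around.

Things in the scene. Friction and masses are not known exactly. Their poses are not given: they have to be found in the camera images.
- wide_case: The wider of the two parts cases: grey box, 120 mm deep (its x) by 150 mm wide (its y), rim 42 mm high, fixed to the worktop. Origin: centre of its underside, on the worktop; x points from its front (with the tab) to its back (with the hinge), y to the left as seen from its front, z up.
- wide_tab_press (a point): The spot to press on the wide case's release tab: top of the steel thumb plate that juts from the middle of the case's front, 28 mm above the worktop, 30 mm in front of the tab's pivot. The plate is 40 mm wide (y), reaches 40 mm forward from the pivot (this spot is 10 mm from its free end), 6 mm thick. The spot moves with the tab; x, y and z as the case when the tab is at rest.
- wide_tab (a joint): Tilt of the wide case's release tab, rad: 0 at rest, grows as the front of the plate is pressed down, 0.3 at its stop (the spot then lies about 9 mm lower). The tooth lets the lid go at about 0.16. The spring needs about 2.5 N at the spot to start and about 5 N to hold at the stop, and brings the tab back when it is let go.
- wide_lid (a joint): Angle of the wide case's lid, rad: 0 shut, grows as it opens, 1.9 fully open at its stop (leaning back past upright). When released a spring leaf lifts it to about 0.8 and no further; from there it must be pushed. It falls back to 0.8 if let go before upright (1.57), and rests open by its own weight beyond. It weighs 95 to 160 g, so a few newtons push it.
- wide_lid_edge (a point): Middle of the front edge of the wide case's lid, half-way through its thickness; the lid is an aluminium plate 6 mm thick, 150 mm wide (y), 126 mm from hinge axis to front edge. It moves with the lid: 45 mm above the worktop when shut, about 135 mm at 0.8 rad.
- wide_lid_hinge (a point): Middle of the hinge axis of the wide case's lid, along the case's y, at the top of its back wall, 60 mm behind the case's centre and 45 mm above the worktop. At lid angle a the front edge lies 126 mm * cos a in front of the axis and 126 mm * sin a above it.
- narrow_case: The narrower parts case, to be left shut: same depth, height, tab and latch as the wide one but 90 mm wide (y). Fixed to the worktop. Origin and axes as for the wide case.
- narrow_lid (a joint): Angle of the narrow case's lid, rad: 0 shut, as the wide one's.
- jaw_insert_mid (a point): Centre of a loose steel jaw insert, 25x50x13 mm, lying on the worktop in front of the cases; a bystander.
- small_weight_mid (a point): Centre of a loose knobbed weight, 22 mm across, 37 mm high; a bystander.
- large_weight_mid (a point): Centre of a loose knobbed weight, 38 mm across, 62 mm high; a bystander.
- screw_tray_mid (a point): Centre of a loose open screw bin, 66x100x32 mm; a bystander.
- micrometer_mid (a point): Centre of a loose micrometer, 48x148x17 mm, lying flat; a bystander.
- specimen_block_mid (a point): Centre of a loose slotted block with bars standing in it, 52x100x90 mm, behind the cases; a bystander.
- striker_mid (a point): Centre of a loose chromed striker disc, 68x84x22 mm, behind the cases; a bystander.
Not all that is in view belongs to the job. Several things look just like the wide_case: the one meant starts farthest from the robot's base.

How it is judged:
By the outcome, as a careful person would: the job done as asked, in the order asked, and still so for the second after the job is handed in, with the robot touching nothing.
It also fails if it takes over 38 s, if anything falls off the work surface, if the arm or the gripper's body presses on something with over 40 N, if the wrist force passes 120 N, or if a joint passes its speed limit or range.

## Working session

There is one attempt and no reset: what is moved stays moved. The work goes in short steps, Python scripts to look and compute and a shell command to move; the robot and the scene stay as the last step left them, time stands still between calls to the robot, and variables do not carry over. Pictures are saved under pics/ and viewed, about 8 in all and at most 12, crops included, and the job is handed in when it is done.

```bash
mkdir -p pics
cat > h.py <<'E'
import numpy as np, cv2
from cell import monitor, viewer, ticket, manip
def cam(n,save=None):
    c=viewer.camera(n)
    if save: cv2.imwrite(f'pics/{save}.png',c['color'][:,:,::-1])
    return c
def K(c):
    h=c['color'].shape[0]; f=h/2/np.tan(np.radians(c['vertical_fov'])/2)
    return np.array([[f,0,c['cx']],[0,f,c['cy']],[0,0,1.]]),np.array([c['k1'],0,0,0,0.])
def ray(c,p):
    k,d=K(c); u=cv2.undistortPoints(np.array([[p]],float),k,d)[0,0]
    R=cv2.Rodrigues(np.array(c['rvec'],float))[0]; t=np.array(c['tvec'],float).ravel()
    return -R.T@t, R.T@np.array([u[0],u[1],1])
def onz(c,p,z):
    o,d=ray(c,p); return o+d*(z-o[2])/d[2]
def proj(c,P):
    k,d=K(c); return cv2.projectPoints(np.array(P,float).reshape(-1,3),np.array(c['rvec'],float),np.array(c['tvec'],float),k,d)[0][:,0]
E
python3 - <<'E'
from h import *
import pickle
cs={n:cam(n) for n in('scene','top','wrist')}
pickle.dump(cs,open('c0.pkl','wb'))
for n in cs: print(n,{k:v for k,v in cs[n].items() if k!='color'})
im=cv2.resize(cs['top']['color'],(800,600))
cv2.imwrite('pics/top0.png',im[:,:,::-1]);cv2.imwrite('pics/scene0.png',cv2.resize(cs['scene']['color'],(800,600))[:,:,::-1])
print(monitor.read_state(),manip.finger_overhang)
E
```

```text
scene {'vertical_fov': 50.196938576906014, 'cx': 247.59499619094495, 'cy': 193.55854686961376, 'k1': 0.047006809304821845, 'rvec': array([ 0.73770238, -2.56098906,  1.20261593]), 'tvec': array([ 400.9177075 ,  257.64305374, 1378.84394593])}
top {'vertical_fov': 55.46885084060812, 'cx': 264.4962009615518, 'cy': 188.21628190258488, 'k1': -0.014870861298989672, 'rvec': array([ 2.16170812, -2.16570856,  0.09572273]), 'tvec': array([ -57.82882114,  489.06527732, 1136.39054779])}
wrist {'vertical_fov': 61.58773434303485, 'cx': 252.08498080141842, 'cy': 198.63098730832465, 'k1': -0.08084816782527225, 'rvec': array([-2.32359431,  1.78817456,  0.22852432]), 'tvec': array([-549.31288027,  -25.30738269,  391.12887742])}
{'clock': 0.15, 'joints': array([-1.37761258e+00,  3.00307344e-01,  1.52140211e+00, -1.29041611e-05,
        1.32070292e+00, -6.65817963e-02]), 'qd': array([-0.00022384, -0.00162467, -0.00160511, -0.00024084, -0.00108264,
        0.00012869]), 'effort': array([ 1.23900136e-03, -5.31959331e+01, -3.52819526e+01,  7.08458503e-02,
        2.36072339e-02, -6.89580224e-05]), 'eef_pos': array([ 141.2387588 , -531.36987551,  213.05186964]), 'eef_rot': array([-1.57075426e+00,  8.18739118e-04, -1.31102757e+00]), 'wrist_force': array([ 0.19954369, -0.31872238,  0.45424887]), 'moment': array([ 0.01169193, -0.00585517, -0.0224481 ]), 'finger_gap': 93.85896586091164} 8.0
```

View pics/top0.png

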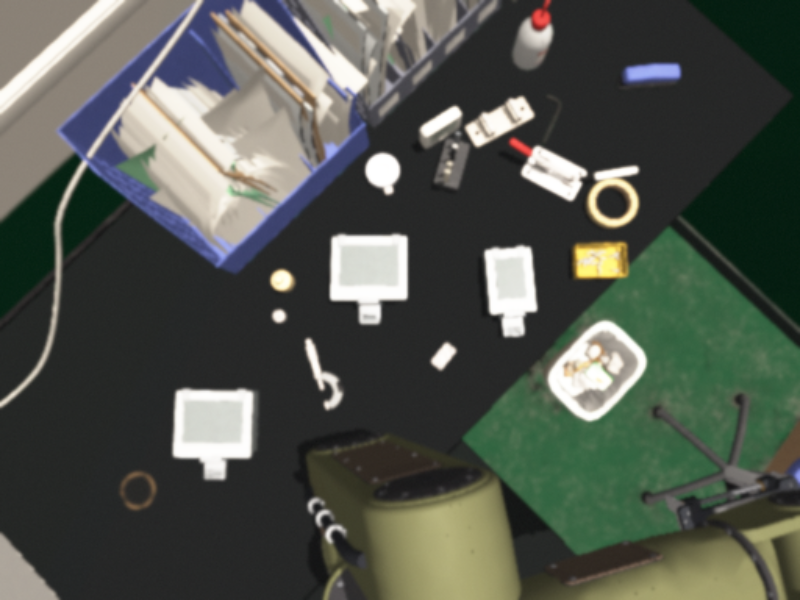

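View pics/scene0.png

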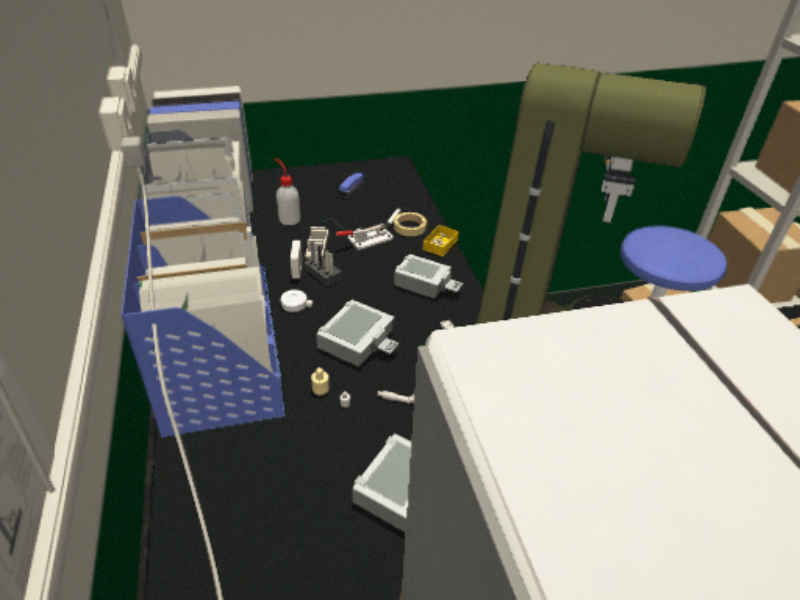

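The top view (800x600) shows three things that could be the wide case: A at (369,268) with its tab at (370,313), B at (214,424) with its tab at (214,468), and the narrow one at (511,281). The tabs point down the image. The scene view agrees, with A at (355,333) and B at (390,480). Next I measure them and take the wide one farthest from the base.

Run:
```python
from h import *
import pickle
cs=pickle.load(open('c0.pkl','rb')); c=cs['top']; s=512/800
g=c['color'].astype(int).min(2)
m=(g>85).astype('uint8')
for n,(u,v) in dict(A=(369,268),B=(214,424),N=(511,281)).items():
    nl,lab,st,_=cv2.connectedComponentsWithStats(m)
    l=lab[int(v*s),int(u*s)]; mm=(lab==l).astype('uint8')
    body=cv2.morphologyEx(mm,cv2.MORPH_OPEN,np.ones((19,19)))
    cn=max(cv2.findContours(body,0,2)[0],key=cv2.contourArea)
    r=cv2.minAreaRect(cn); b=cv2.boxPoints(r)
    W=np.array([onz(c,p,48) for p in b])
    tab=cv2.subtract(mm,cv2.dilate(body,np.ones((3,3)))); 
    k,tl,ts,tc=cv2.connectedComponentsWithStats(tab); i=1+ts[1:,4].argmax()
    T=onz(c,tc[i],28); C=W.mean(0)
    print(n,st[l],'ctr',C.round(),'sides',np.linalg.norm(np.diff(W[:3],axis=0),axis=1).round(),'edges',[np.degrees(np.arctan2(*(W[j+1]-W[j])[[1,0]])).round(1) for j in(0,1)],'tab',T.round(1),ts[i],'dist',np.hypot(*C[:2]).round())
    print(W.round(1).tolist())
for n,p in dict(jaw=(444,356),lw=(282,281),sw=(279,316),mic=(325,375)).items(): print(n,onz(c,np.array(p)*s,10).round())
crop=np.hstack([cv2.resize(c['color'][140:220,200:280],(400,400),interpolation=2),cv2.resize(c['color'][140:220,290:370],(400,400),interpolation=2)])
cv2.imwrite('pics/crop.png',crop[:,:,::-1])
```

```text
A [ 211  149   51   59 2372] ctr [541.  32.  48.] sides [155. 133.] edges [np.float64(-90.2), np.float64(-180.0)] tab [450.2  31.2  28. ] [229 194  15  14 206] dist 542.0
[[608.1, 109.6, 48.0], [607.5, -45.0, 48.0], [474.8, -45.0, 48.0], [475.1, 107.7, 48.0]]
B [ 110  248   54   60 2584] ctr [230. 332.  48.] sides [162. 138.] edges [np.float64(-89.9), np.float64(-178.6)] tab [136.4 335.9  28. ] [130 297  16  11 159] dist 404.0
[[299.1, 415.1, 48.0], [299.3, 253.5, 48.0], [160.9, 250.1, 48.0], [160.2, 409.8, 48.0]]
N [ 309  156   35   60 1588] ctr [ 514. -252.   48.] sides [ 97. 135.] edges [np.float64(-90.2), np.float64(178.7)] tab [ 422.8 -258.6   28. ] [321 203  15  13 190] dist 572.0
[[581.4, -205.0, 48.0], [581.1, -302.0, 48.0], [446.2, -299.0, 48.0], [446.4, -203.1, 48.0]]
jaw [ 364. -121.   10.]
lw [518. 213.  10.]
sw [446. 218.  10.]
mic [325. 121.  10.]
```

View pics/crop.png

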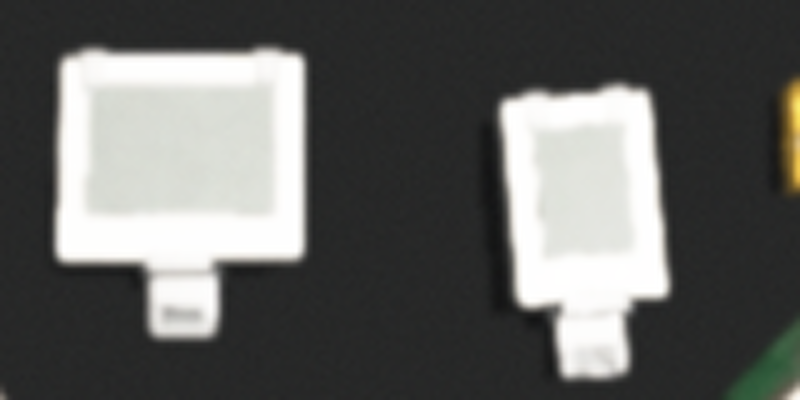

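A is the wide case: centre about (541,32), 542 mm from the base against 404 mm for B, with yaw near 0. In the crop, A's tab is at crop (183,300). The narrow case on the right is turned by about 5°. Tab spot is near (440,31), so I hover there with the gripper closed and yaw at -90°.

```bash
python3 -m jog '[{"grip":0,"dx":-46.6,"dy":2,"dz":43.3,"spin":15},{"grip":0,"dx":-46.6,"dy":2,"dz":43.3,"spin":15},{"grip":0,"dx":-46.6,"dy":2,"dz":43.3,"spin":15},{"grip":0,"dx":-46.6,"dy":2,"dz":43.3,"spin":15},{"grip":0,"dx":-46.6,"dy":2,"dz":43.3,"spin":15},{"grip":0,"dx":-46.6,"dy":2,"dz":43.3,"spin":15},{"grip":0,"dx":-46.6,"dy":2,"dz":43.3,"spin":15},{"grip":0,"dx":-46.6,"dy":2,"dz":43.3,"spin":15},{"grip":0,"dx":-46.6,"dy":2,"dz":43.3,"spin":15},{"grip":0,"dx":-46.6,"dy":2,"dz":43.3,"spin":15},{"grip":0,"dx":-46.6,"dy":2,"dz":43.3,"spin":15},{"grip":0,"dx":-46.6,"dy":2,"dz":43.3,"spin":15},{"grip":0,"dx":-46.6,"dy":2,"dz":43.3,"spin":15},{"grip":0,"dx":-46.6,"dy":2,"dz":43.3,"spin":15}]' 20
python3 - <<'E'
from h import *
import pickle
c=cam('wrist');pickle.dump(c,open('c1.pkl','wb'))
print(ray(c,(256,192)))
cv2.imwrite('pics/w1.png',cv2.resize(c['color'],(800,600))[:,:,::-1])
E
```

```text
clock: 1.9
eef_pos: [439.8, 28.9, 193.7]
eef_rot: [-1.57, -0.0, -1.575]
wrist_force: [0.4, -0.8, 0.6]
finger_gap: 0.6
(array([512.85997241,  29.1696674 , 365.47671615]), array([-0.23078165, -0.01149367, -0.97323127]))
```

View pics/w1.png

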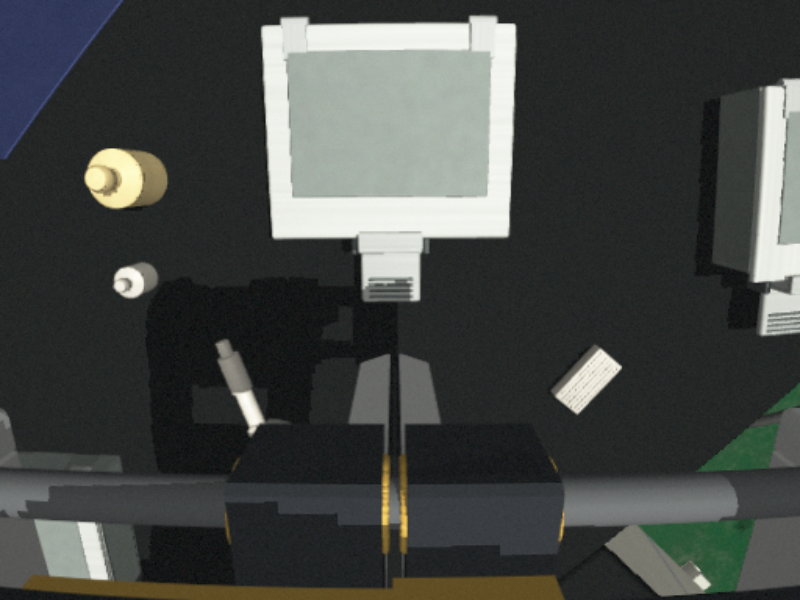

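The wrist view shows the wide case with its lid corners at (274,237), (509,237), (515,25) and (263,25). The tab's free end is at (362,300)-(420,300), with the fingertips below it at (395,355). I'll turn those pixels into positions.

Run:
```python
from h import *
import pickle
c=pickle.load(open('c1.pkl','rb'))
for n,p,z in [('tipL',(362,300),28),('tipR',(420,300),28),('fl',(274,237),48),('fr',(509,237),48),('br',(515,25),48),('bl',(263,25),48),('tabtop L',(358,234),28),('tabtopR',(424,234),28)]:
    print(n,onz(c,np.array(p)*.64,z).round(1))
```

```text
tipL [433.   51.4  28. ]
tipR [432.8  11.4  28. ]
fl [478.9 104.9  48. ]
fr [478.2 -43.5  48. ]
br [602.7 -42.2  48. ]
bl [603.5 105.2  48. ]
tabtop L [478.3  53.1  28. ]
tabtopR [478.1   9.1  28. ]
```

The spot is near (443,31.4), and the hinge x is about 604. Descend to just above the plate and press.

```bash
python3 -m jog '[{"grip":0,"dx":-0.25,"dy":6,"dz":0.2},{"grip":0,"dx":-0.25,"dy":12,"dz":0.2},{"grip":0,"dx":-0.25,"dy":15,"dz":0.2},{"grip":0,"dx":-0.25,"dy":15.5,"dz":0.2},{"grip":0,"dx":-0.25,"dy":15.8,"dz":0.2},{"grip":0,"dx":-0.25,"dy":16.1,"dz":0.2},{"grip":0,"dx":-0.25,"dy":16.3,"dz":0.2},{"grip":0,"dx":-0.25,"dy":16.4,"dz":0.2},{"grip":0,"dx":-0.25,"dy":16.4,"dz":0.2},{"grip":0,"dx":-0.25,"dy":16.4,"dz":0.2}]'
python3 - <<'E'
from h import *
c=cam('wrist')
cv2.imwrite('pics/w2.png',cv2.resize(c['color'],(800,600))[:,:,::-1])
E
```

```text
validation failed for argument at $[0]...
```

View pics/w2.png

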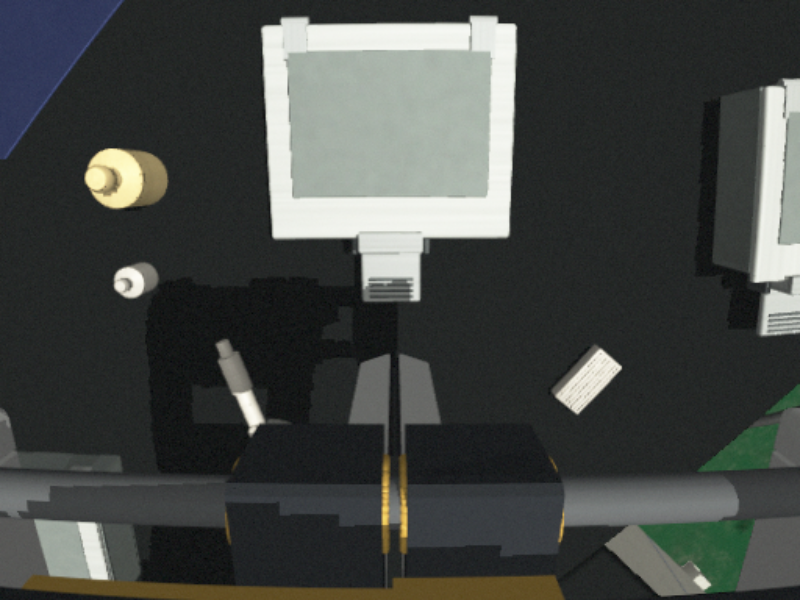

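The call was refused because the rows lacked "spin", and the picture shows nothing has changed. I'll resend it with spin.

```bash
python3 -m jog '[{"grip":0,"dx":-0.25,"dy":6,"dz":0.2,"spin":0},{"grip":0,"dx":-0.25,"dy":12,"dz":0.2,"spin":0},{"grip":0,"dx":-0.25,"dy":15,"dz":0.2,"spin":0},{"grip":0,"dx":-0.25,"dy":15.5,"dz":0.2,"spin":0},{"grip":0,"dx":-0.25,"dy":15.8,"dz":0.2,"spin":0},{"grip":0,"dx":-0.25,"dy":16.1,"dz":0.2,"spin":0},{"grip":0,"dx":-0.25,"dy":16.3,"dz":0.2,"spin":0},{"grip":0,"dx":-0.25,"dy":16.4,"dz":0.2,"spin":0},{"grip":0,"dx":-0.25,"dy":16.4,"dz":0.2,"spin":0},{"grip":0,"dx":-0.25,"dy":16.4,"dz":0.2,"spin":0}]'
python3 - <<'E'
from h import *
c=cam('wrist')
cv2.imwrite('pics/w3.png',cv2.resize(c['color'],(800,600))[:,:,::-1])
E
```

```text
clock: 3.25
eef_pos: [442.7, 32.5, 30.5]
eef_rot: [-1.569, -0.0, -1.573]
wrist_force: [-2.6, -1.2, 6.7]
finger_gap: 0.7
```

View pics/w3.png

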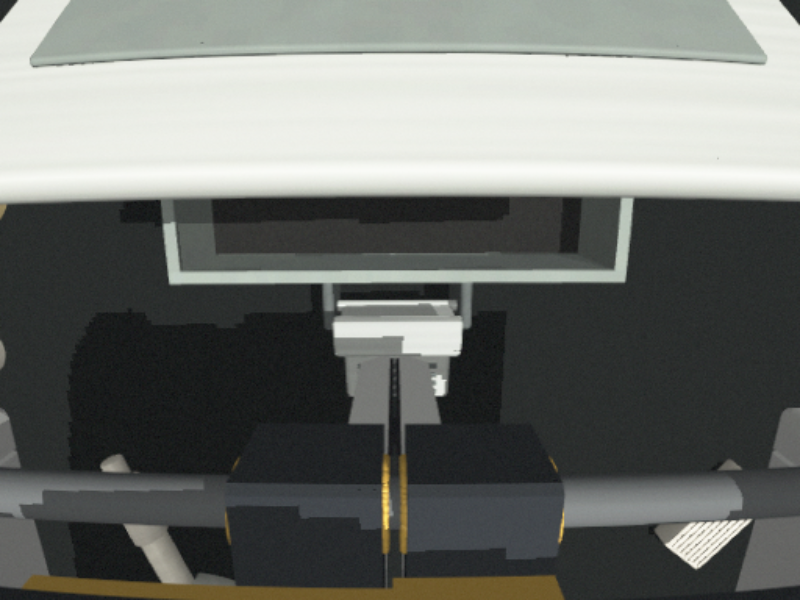

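The lid has sprung up: its front edge is at row 200 and the open box is visible below it. Force at the tab is 6.7 N. Next I raise straight up off the tab, then push the lid back from the inside of its front edge.

```bash
python3 -m jog '[{"grip":0,"dx":0,"dy":-2,"dz":0,"spin":0},{"grip":0,"dx":0,"dy":-6,"dz":0,"spin":0},{"grip":0,"dx":0,"dy":-9,"dz":0,"spin":0},{"grip":0,"dx":0,"dy":-9,"dz":3,"spin":0},{"grip":0,"dx":0,"dy":-9,"dz":5.5,"spin":0},{"grip":0,"dx":0,"dy":-9,"dz":6.5,"spin":0},{"grip":0,"dx":0,"dy":-9,"dz":7.5,"spin":0},{"grip":0,"dx":0,"dy":-9.2,"dz":8.5,"spin":0},{"grip":0,"dx":0,"dy":-9.6,"dz":9.5,"spin":0},{"grip":0,"dx":0,"dy":-10,"dz":10.5,"spin":0},{"grip":0,"dx":0,"dy":-10.5,"dz":11.5,"spin":0},{"grip":0,"dx":0,"dy":-11,"dz":12.5,"spin":0},{"grip":0,"dx":0,"dy":-11.5,"dz":13.5,"spin":0},{"grip":0,"dx":0,"dy":-12,"dz":14.5,"spin":0},{"grip":0,"dx":0,"dy":-12,"dz":15.2,"spin":0},{"grip":0,"dx":0,"dy":-12,"dz":15.9,"spin":0},{"grip":0,"dx":0,"dy":-12,"dz":16.6,"spin":0},{"grip":0,"dx":0,"dy":-12,"dz":17.3,"spin":0},{"grip":0,"dx":0,"dy":-12,"dz":17.8,"spin":0},{"grip":0,"dx":0,"dy":-12,"dz":17.8,"spin":0}]'
python3 - <<'E'
from h import *
c=cam('scene');cv2.imwrite('pics/s4.png',cv2.resize(c['color'],(800,600))[:,:,::-1])
E
```

```text
clock: 5.8
eef_pos: [620.2, 32.2, 149.3]
eef_rot: [-1.571, 0.0, -1.573]
wrist_force: [-0.9, -0.7, 0.5]
finger_gap: 0.5
```

View pics/s4.png

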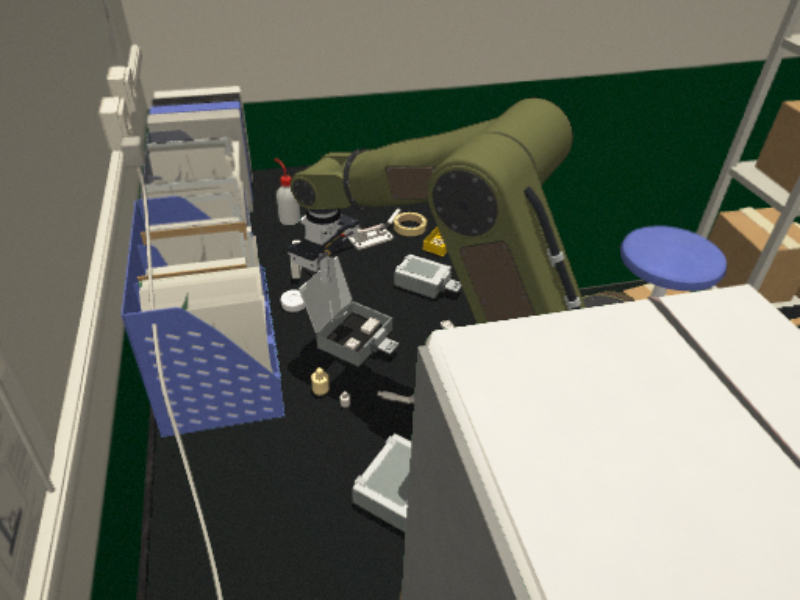

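The scene view shows the lid leaning back past upright at about (325,290), with almost no contact force on the tool. Now I back off and up, then check.

```bash
python3 -m jog '[{"grip":0,"dx":0,"dy":0,"dz":-2,"spin":0},{"grip":0,"dx":0,"dy":-2,"dz":-6,"spin":0},{"grip":0,"dx":0,"dy":-5,"dz":-11,"spin":0},{"grip":0,"dx":0,"dy":-8,"dz":-17,"spin":0},{"grip":0,"dx":0,"dy":-8,"dz":-22,"spin":0},{"grip":0,"dx":0,"dy":-8,"dz":-22,"spin":0},{"grip":0,"dx":0,"dy":-8,"dz":-22,"spin":0},{"grip":0,"dx":0,"dy":-8,"dz":-22,"spin":0}]'
python3 - <<'E'
from h import *
import pickle
c=cam('scene'); w=cam('wrist')
# predicted lid edge corners at 1.9 vs 1.6 in the scene crop
x0,y0=180,150
im=cv2.resize(c['color'][y0:y0+96,x0:x0+128],(800,600),interpolation=2)[:,:,::-1].copy()
for a,col in((1.9,(0,0,255)),(1.7,(0,255,0))):
    P=[[604-126*np.cos(a),y,45+126*np.sin(a)] for y in(106,-44)]
    for p in proj(c,P): cv2.circle(im,tuple(int(v) for v in (p-[x0,y0])*6.25),4,col,1)
cv2.imwrite('pics/s5.png',im); cv2.imwrite('pics/w5.png',cv2.resize(w['color'],(800,600))[:,:,::-1])
E
```

```text
clock: 6.85
eef_pos: [400.7, 32.6, 229.2]
eef_rot: [-1.571, 0.0, -1.573]
wrist_force: [-0.4, -0.1, 0.5]
finger_gap: 0.5
```

View pics/s5.png

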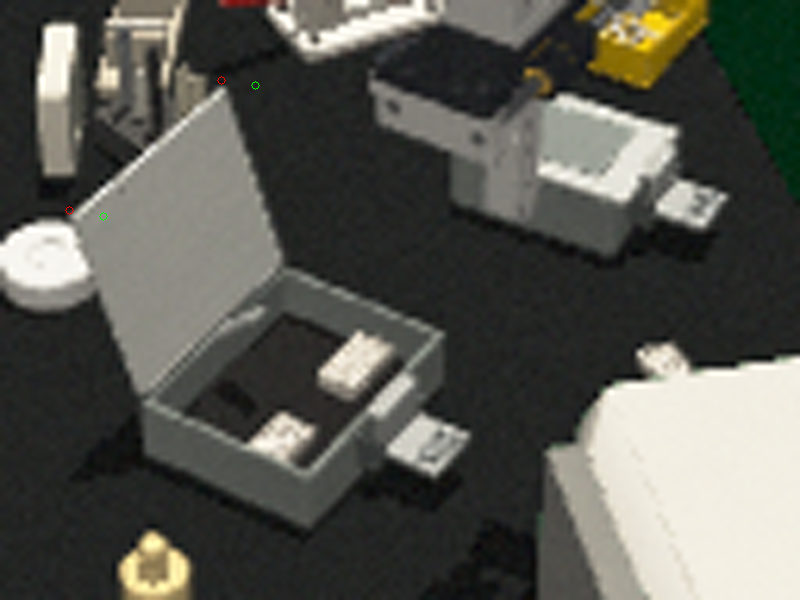

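View pics/w5.png

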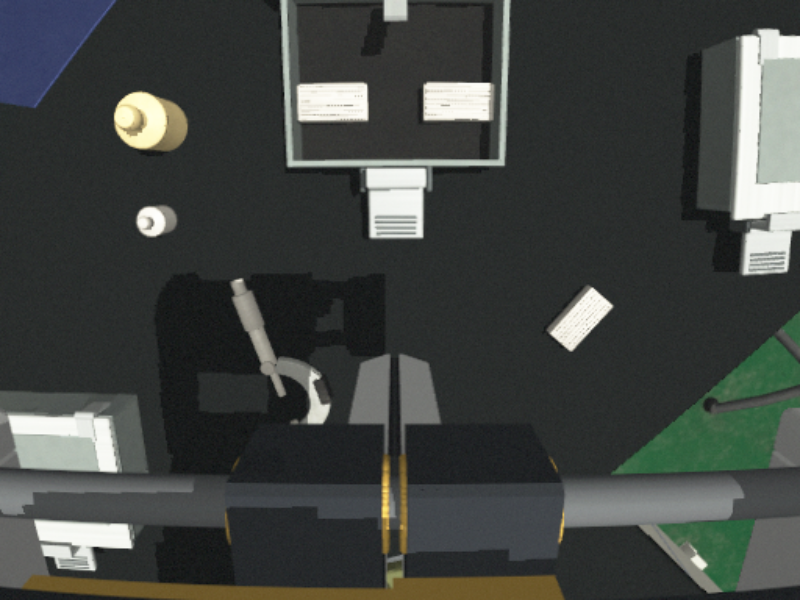

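The lid's corners, at crop (78,215) and (222,88), lie near the predicted 1.9 rad marks. The wrist view shows the box open, the tab back up, the bystanders where they were and the narrow case shut.

```bash
python3 -c "
from cell import ticket; print(ticket.sign_off())"
```

```text
the job is handed in; nothing more can be done
None
```

The wide case is open and the job is handed in at about 7 s on the robot's clock.

- **What I did:** Of the two look-alike wide cases, I took the one farther from the base, about 542 mm against 404 mm. With the fingers closed, I pressed its tab at about 6.7 N until the lid sprang up. I then lifted off, pushed the lid back past upright, and withdrew.
- **Last checks:**
  - The lid's front corners sit within a few millimetres of where they should be at 1.9 rad, and clearly past the 1.7 rad marks.
  - The tab has returned, the narrow case and the look-alike are shut, and the loose things in view look unmoved. I did not measure their positions again.
  - The gripper is clear of everything, and the wrist force is within 1 N of zero.
- **What went wrong:** One move call was refused because its rows left out "spin". The arm did not move, and I resent it.

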